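# Fit the second blue spring on the ejector plate

## Task

One rod of the steel ejector plate already carries its blue spring. Take the loose blue spring standing on the bench, thread it over the end of the bare rod and lower it, without letting it drop, until it stands on the plate, then let go. Leave the red and yellow springs where they stand.

Things in the scene. Friction and masses are not known exactly. Their poses are not given: they have to be found in the camera images.
- blue_spring: The loose compression spring of 5 mm blue round wire, standing upright on the bench: outside diameter 40 mm, bore 30 mm, height 60 mm, flat ends, about 100 g, too stiff to yield in the fingers. Origin at the centre of its underside, z up its axis. If its lower coil catches on the rod end, a slight twist or nudge frees it. (An identical blue spring is fixed on the other rod.)
- bare_rod_foot (a point): Foot of the bare upright rod, on its axis, level with the plate's top face (20 mm above the bench). The brass rod, 14 mm thick, stands 70 mm above this point; its last 12 mm taper to a 6 mm end. z points up; x points to the other rod, 110 mm away, which carries a blue spring 60 mm high, 40 mm across. The plate is bright steel, 170 x 80 x 20 mm, fixed to the bench at any yaw.
- red_spring: A bystander: red spring of the same size as the blue one, standing loose on the bench. Origin at the centre of its underside, z up.
- yellow_spring: A bystander: smaller yellow spring, 30 mm outside diameter, 45 mm high, standing loose on the bench. Origin at the centre of its underside, z up.
Things that resemble listed ones, but are neither listed nor needed, are in the scene too. Of the things like the blue_spring, leave any that is black or white; of the rest the smaller one is meant.

How it is judged:
By the outcome, as a careful person would: the job done as asked, in the order asked, and still so for the second after the job is handed in, with the robot touching nothing.
It also fails if it takes over 32 s, if anything falls off the work surface, if the arm or the gripper's body presses on something with over 40 N, if the wrist force passes 120 N, or if a joint passes its speed limit or range.

## Robot

A 7-joint arm with a two-finger parallel gripper is mounted at the origin on the work surface. World frame = base frame: x ahead of the robot, y to its left, z up, the work surface at z = 0. Lengths are in m, angles in rad, forces in N, time in s.
With the tool pointing down it reaches from about 0.425 to 1.025 m from the base axis. Payload 9.4 kg.
Tool frame: the origin (TCP) lies between the finger pads; the fingertips stand 8 mm ahead of it and the grasp point (between the pads) lies 11 mm behind it (tcp_to_tips is the distance from the TCP to the fingertips, in m); z points along the fingers, y is the line along which they close (so a half turn about z gives the same grasp; the last joint's range is limited). The gripper opens to 93 mm and grips with 3 to 60 N. Pads are 15 mm wide; open, the fingers measure 128 mm over their backs; the gripper's body (75 mm by 188 mm) begins 65 mm behind the grasp point.
Start: joints at [-0.077, 0.599, -0.003, 1.599, 0.002, 0.943, -0.08], TCP at [0.725, -0, 0.227] pointing down, gripper open.
Joint ranges: [-2.57, 2.57], [-0.35, 1.97], [-1.29, 1.29], [0.11, 2.56], [-1.05, 4.19], [0.11, 1.86], [-2.63, 2.63]. Speed limits (rad/s): [2.22, 2.22, 3.01, 3.01, 3.14, 3.14, 3.14].

## Interface

Orientations are given as a unit quaternion [x, y, z, w].
In Python, from bench import * gives the robot as it stands.
- The arm moves only by the shell command python3 -m crank 'ROWS' [FORCE]. ROWS is JSON, a list of rows, each a list of 5 numbers: the shift along the tool's x, y, z as a fraction of full scale, then the turn about the tool's z as a fraction of full scale, then the gripper's target within -1 to 1 (fully open at 1, half-way at 0, shut at -1). A call has 1 to 10 rows; each row is the pose to reach, as a shift and turn from the pose commanded when the call began, along the tool's axes at that moment, turning the shorter way round; what a row does not reach only later rows make up. Full scale, the value 1, is 20 cm for a shift and 360 degrees for a turn. A row lasts 1/12 s, in which the tool goes at most 41.7 mm and 7.16 degrees, less where a joint would pass 70% of its speed; a pose out of reach is approached as far as the arm can. A call with a number of a shift or a turn outside -1 to 1 is refused whole. A call with a gripper value outside its range is refused whole. The fingers move at their own pace and stop on an object; FORCE is the grip in N (left out, the last holds). Time passes only in rows, so rows that repeat a pose let the fingers close. It gives the time, the measured TCP pose, the force, the opening and the grip force at its end, in the units of the state.
- state(): the state, without advancing time (a new reading comes with each control period).
- read_camera(name): name is "scene" or "side" or "wrist"; returns (picture, depth): 400x640x3 uint8, red, green, blue; 400x640 float32, m along the optical axis (not along the pixel's ray), 0 where there is no reading.
- get_calibration(name): a dict with "camera_matrix" (3x3 intrinsics, pixels), "rvec" (rotation vector, rad) and "tvec" (3), from world to camera coordinates, as OpenCV has them. Camera axes: x right, y down, z forward; pixel columns grow to the right and rows downward; lengths in m; the calibration is good to about 2 mm. A picture is of the moment at which its call begins: read the wrist's pose just before it. get_calibration takes no time and is no camera call; for the wrist camera it gives the pose at the moment of the call.
- job_done(): hands the job in; it is judged then, once.
The state is a dict: "time_s": time; "joint_positions": joint angles; "dq": joint speeds; "effort": joint torques, N m; "tool_pos": TCP position; "eef_rot": TCP orientation; "ft_force": force on the tool from outside, world axes, zero at the start; "torque": the same for the moment, N m; "opening": opening from 0.0 (shut) to 1.0 (fully open); "gripper_force": force on a finger pad.
Only numpy, scipy, OpenCV 4.12 (cv2) and the standard library are available. Lean on these libraries where they do the work, as an engineer would, in place of code of your own. Each camera call takes 0.05 s, during which the arm holds its last target. There are 200 camera calls.

## Working session

There is one attempt and no reset: what is moved stays moved. The work goes in short steps, Python scripts to look and compute and a shell command to move; the robot and the scene stay as the last step left them, time stands still between calls to the robot, and variables do not carry over. Pictures are saved under pics/ and viewed, at most 10 in all, crops included, and the job is handed in when it is done.

```bash
mkdir -p pics; cat > h.py <<'E'
from bench import *
import numpy as np, cv2
def cal(n):
    c=get_calibration(n); K=np.array(c["camera_matrix"],float); R=cv2.Rodrigues(np.array(c["rvec"],float))[0]; t=np.array(c["tvec"],float).ravel()
    return K,R,t
def world(n,d,c=None):
    K,R,t=c or cal(n); v,u=np.mgrid[:d.shape[0],:d.shape[1]]
    P=np.stack([(u-K[0,2])/K[0,0]*d,(v-K[1,2])/K[1,1]*d,d],-1)
    return (P-t)@R
def ray(c,u,v,z):
    K,R,t=c; o=-R.T@t; r=R.T@np.linalg.inv(K)@np.array([u,v,1.]); return o+r*(z-o[2])/r[2]
E
python3 - <<'E'
from h import *
s=state(); print(s["tool_pos"],s["eef_rot"],s["time_s"])
for n in("scene","side","wrist"):
    c=cal(n); p,d=read_camera(n); cv2.imwrite(f"pics/{n}0.png",p[...,::-1]); np.savez(f"{n}0.npz",p=p,d=d,K=c[0],R=c[1],t=c[2])
a=[cv2.imread(f"pics/{n}0.png") for n in("scene","wrist")]
print(-c[1].T@c[2])
E
```

```text
[7.24526503e-01 1.46071968e-05 2.25740966e-01] [ 7.07086252e-01  7.07126867e-01 -5.99520884e-04 -5.15626936e-04] 0.0
[0.725072   0.07939626 0.38370852]
```

View pics/scene0.png

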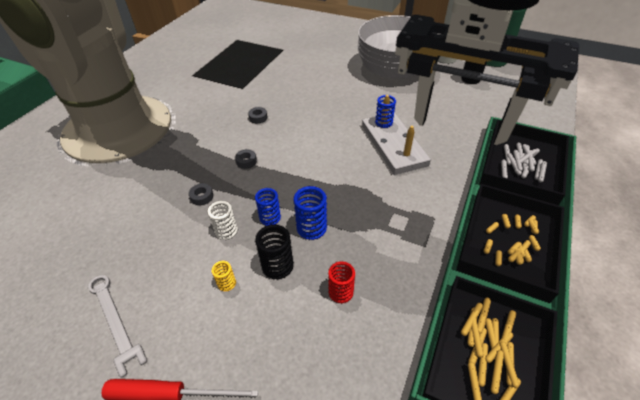

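View pics/wrist0.png

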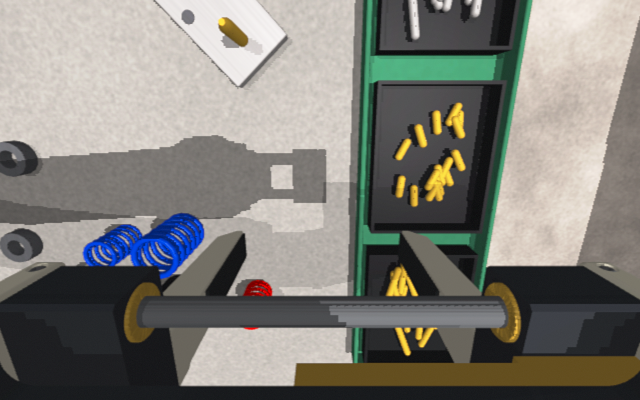

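Scene view: the loose springs are white (222,220), blue small (268,206), blue large (311,212), black (275,251), red (341,282) and yellow (223,276). The plate has its sprung rod at (386,110) and its bare rod at (409,142). Of the two loose blue springs, the smaller one at (268,206) is meant. I'll confirm that in a crop and measure.

```bash
python3 - <<'E'
from h import *
def blobs(n,lo,hi,zr=(0.008,.12),minA=60,show=True):
    f=np.load(f"{n}0.npz"); c=(f["K"],f["R"],f["t"]); hsv=cv2.cvtColor(f["p"],cv2.COLOR_RGB2HSV)
    m=cv2.morphologyEx(cv2.inRange(hsv,lo,hi),cv2.MORPH_CLOSE,np.ones((5,5)))
    W=world(n,f["d"],c); N,L,S,C=cv2.connectedComponentsWithStats(m)
    for i in range(1,N):
        if S[i,4]<minA: continue
        P=W[(L==i)&(f["d"]>0)]; P=P[(P[:,2]>zr[0])&(P[:,2]<zr[1])]
        if len(P)<20: continue
        zt=np.percentile(P[:,2],97); T=P[P[:,2]>zt-.012]; (r)=cv2.minEnclosingCircle(T[:,:2].astype(np.float32)); 
        print(n,C[i].round(),"A",S[i,4],"ztop",zt.round(3),"circ",np.round(r[0],4),round(r[1],4),"mid",((np.percentile(P,2,0)+np.percentile(P,98,0))/2).round(3))
for n in("scene","side","wrist"):
    print("blue");blobs(n,(110,120,50),(130,255,255))
    print("red");blobs(n,(0,180,80),(4,255,255))
    print("yel/brass");blobs(n,(14,110,70),(30,255,255),minA=60)
f=np.load("scene0.npz");c=(f["K"],f["R"],f["t"])
for uv in((409,128),(386,97)): print("rodtip",uv,ray(c,*uv,.09))
f=np.load("wrist0.npz");c=(f["K"],f["R"],f["t"])
g=cv2.resize(cv2.imread("pics/scene0.png")[80:310,190:450],None,fx=2.3,fy=2.3,interpolation=cv2.INTER_CUBIC)
s=cv2.imread("pics/side0.png"); cv2.imwrite("pics/crop.png",g)
E
```

```text
blue
scene [385. 112.] A 474 ztop 0.081 circ [0.5597 0.2306] 0.0197 mid [0.561 0.23  0.051]
scene [311. 212.] A 1536 ztop 0.083 circ [ 0.5343 -0.0839] 0.0271 mid [ 0.535 -0.084  0.049]
scene [268. 206.] A 766 ztop 0.062 circ [ 0.4745 -0.1171] 0.0508 mid [ 0.455 -0.094  0.037]
red
scene [341. 282.] A 910 ztop 0.061 circ [ 0.6309 -0.1802] 0.0194 mid [ 0.632 -0.179  0.035]
scene [141. 390.] A 1520 ztop 0.027 circ [ 0.4543 -0.4207] 0.0497 mid [ 0.457 -0.422  0.021]
yel/brass
scene [409. 141.] A 166 ztop 0.088 circ [0.6363 0.1487] 0.0057 mid [0.636 0.148 0.056]
scene [523. 239.] A 930 ztop 0.03 circ [0.8692 0.0258] 0.0599 mid [0.866 0.025 0.021]
scene [492. 227.] A 87 ztop 0.023 circ [0.8226 0.036 ] 0.0196 mid [0.823 0.035 0.017]
scene [488. 246.] A 94 ztop 0.027 circ [ 0.8215 -0.0154] 0.0138 mid [ 0.823 -0.011  0.019]
scene [499. 257.] A 94 ztop 0.023 circ [ 0.8423 -0.0251] 0.0173 mid [ 0.842 -0.027  0.016]
scene [223. 275.] A 554 ztop 0.046 circ [ 0.4576 -0.239 ] 0.0155 mid [ 0.459 -0.239  0.028]
scene [490. 350.] A 3540 ztop 0.031 circ [ 0.8394 -0.184 ] 0.0765 mid [ 0.852 -0.186  0.021
[... 1590 characters left out ...]
 0.03 circ [0.84   0.0502] 0.0143 mid [0.843 0.05  0.02 ]
wrist [403. 149.] A 192 ztop 0.022 circ [0.8242 0.033 ] 0.0146 mid [0.824 0.033 0.016]
wrist [443. 176.] A 1023 ztop 0.03 circ [0.8693 0.0025] 0.035 mid [0.875 0.001 0.02 ]
wrist [400. 186.] A 179 ztop 0.026 circ [ 0.821  -0.0123] 0.0145 mid [ 0.824 -0.013  0.018]
wrist [414. 196.] A 167 ztop 0.022 circ [ 0.8426 -0.0269] 0.0161 mid [ 0.843 -0.026  0.016]
wrist [400. 284.] A 669 ztop 0.03 circ [ 0.837  -0.1499] 0.029 mid [ 0.834 -0.149  0.02 ]
wrist [414. 337.] A 534 ztop 0.03 circ [ 0.8576 -0.2407] 0.0357 mid [ 0.86  -0.246  0.02 ]
rodtip (409, 128) [0.63302396 0.14439067 0.09      ]
rodtip (386, 97) [0.5608895  0.22499047 0.09      ]
```

View pics/crop.png

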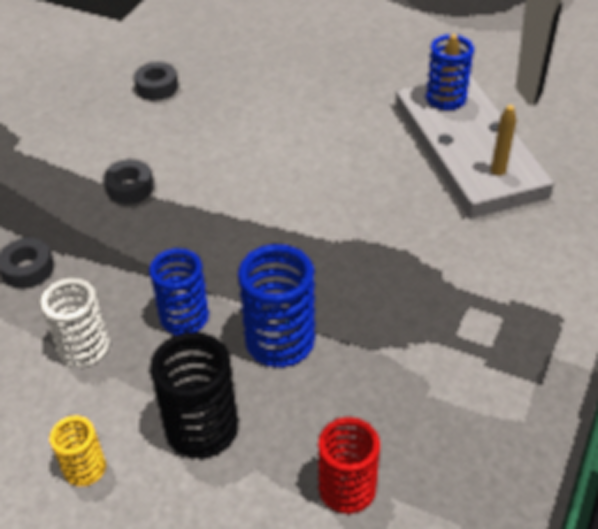

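View pics/side0.png

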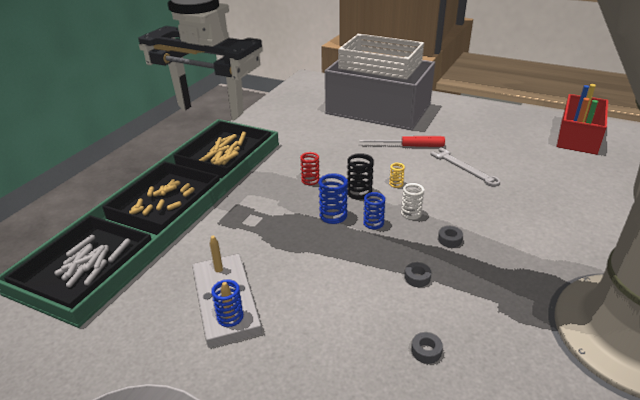

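The crop confirms the target: the small blue spring at scene (268,206), side (374,210), the same size as the red and fixed ones. The blue at (311,212) is larger (83 mm tall). Next I need the neighbours' clearance to choose the closing direction.

```bash
python3 - <<'E'
from h import *
for n,bx in(("scene",{"white":(207,200,238,240),"black":(255,225,294,278)}),("side",{"white":(400,182,425,220),"black":(346,152,373,200)})):
    f=np.load(f"{n}0.npz");W=world(n,f["d"],(f["K"],f["R"],f["t"]))
    for k,(a,b,c,d) in bx.items():
        P=W[b:d,a:c].reshape(-1,3);P=P[P[:,2]>.02];zt=np.percentile(P[:,2],97);T=P[P[:,2]>zt-.01]
        print(n,k,zt.round(3),np.median(T,0).round(3),((np.percentile(T,3,0)+np.percentile(T,97,0))/2).round(3))
E
```

```text
scene white 0.061 [ 0.395 -0.15   0.059] [ 0.398 -0.151  0.057]
scene black 0.081 [ 0.518 -0.182  0.08 ] [ 0.518 -0.179  0.077]
side white 0.062 [ 0.394 -0.142  0.059] [0.32  0.182 0.284]
side black 0.082 [ 0.512 -0.172  0.08 ] [ 0.514 -0.139  0.078]
```

```bash
cat >> h.py <<'E'
from scipy.spatial.transform import Rotation as Ro
def plan(p,xdir=None):
    "tool-axis shift (fraction) and turn to TCP point p, tool x heading xdir deg in world"
    s=state(); R=Ro.from_quat(s["eef_rot"]).as_matrix(); d=R.T@(np.array(p)-s["tool_pos"])/.2
    h=np.degrees(np.arctan2(R[1,0],R[0,0])); tr=None if xdir is None else -((xdir-h+180)%360-180)/360
    print("t",s["time_s"],"tcp",np.round(s["tool_pos"],4),"heading",round(h,1),"shift",d.round(4),"turn",tr,"tilt",R[:,2].round(3))
E
python3 -m crank '[[-0.45,-1,0,0.19,0.5],[-0.45,-1,0,0.19,0.5],[-0.45,-1,0,0.19,0.5],[-0.45,-1,0,0.19,0.5],[-0.45,-1,0,0.19,0.5],[-0.45,-1,0,0.19,0.5],[-0.45,-1,0,0.19,0.5],[-0.45,-1,0,0.19,0.5],[-0.45,-1,0,0.19,0.5],[-0.45,-1,0,0.19,0.5]]' 20
python3 -c "
from h import *
plan((.453,-.0905,.16),0)"
```

```text
time_s: 0.98
tool_pos: [0.5249, -0.09, 0.2267]
eef_rot: [0.983, 0.184, 0.0, -0.0]
ft_force: [-0.3, 0.6, -0.8]
opening: 0.75
gripper_force: 0.0
t 0.9833 tcp [ 0.5249 -0.09    0.2267] heading 21.2 shift [-0.3359 -0.1276  0.3334] turn 0.05888522460718156 tilt [ 0.  0. -1.]
```

```bash
python3 -m crank '[[-0.336,-0.128,0.33,0.059,0.5],[-0.336,-0.128,0.33,0.059,0.5],[-0.336,-0.128,0.33,0.059,0.5],[-0.336,-0.128,0.33,0.059,0.5],[-0.336,-0.128,0.33,0.059,0.5]]'
python3 - <<'E'
from h import *
c=cal("wrist");p,d=read_camera("wrist");cv2.imwrite("pics/w1.png",p[...,::-1])
m=cv2.inRange(cv2.cvtColor(p,cv2.COLOR_RGB2HSV),(110,120,50),(130,255,255))
W=world("wrist",d,c);P=W[(m>0)&(d>0)];P=P[(P[:,2]>.05)&(P[:,2]<.066)&(np.hypot(P[:,0]-.453,P[:,1]+.09)<.033)]
print(len(P));
if len(P): print(P[:,:2].min(0),P[:,:2].max(0),cv2.minEnclosingCircle(P[:,:2].astype(np.float32)),P[:,2].max())
plan((.453,-.0905,.031),0)
E
```

```text
time_s: 1.4
tool_pos: [0.4531, -0.0909, 0.1605]
eef_rot: [1.0, 0.004, -0.0, 0.0]
ft_force: [0.8, -0.4, -0.1]
opening: 0.748
gripper_force: 0.0
674
[ 0.43554063 -0.10955722] [ 0.47468947 -0.0712777 ] ((0.45526227355003357, -0.09000127762556076), 0.01983807422220707) 0.061565816879799444
t 1.45 tcp [ 0.4544 -0.0909  0.1611] heading 0.6 shift [-0.0076 -0.0025  0.6503] turn 0.0015934208368697177 tilt [ 0.001 -0.    -1.   ]
```

View pics/w1.png

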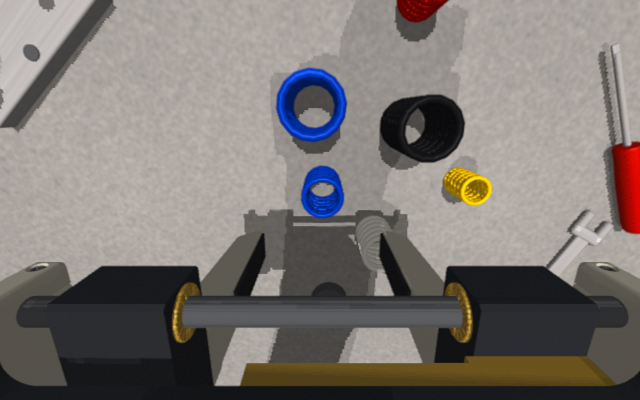

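The wrist view shows the small blue spring at (322,192) with a clear gap for a finger on each side. Its fitted centre is (0.455, -0.090). Descending and gripping.

```bash
python3 -m crank '[[0.006,-0.005,0.1,0,0.5],[0.006,-0.005,0.2,0,0.5],[0.006,-0.005,0.3,0,0.5],[0.006,-0.005,0.4,0,0.5],[0.006,-0.005,0.48,0,0.5],[0.006,-0.005,0.55,0,0.5],[0.006,-0.005,0.6,0,0.5],[0.006,-0.005,0.64,0,0.5],[0.006,-0.005,0.65,0,0.5],[0.006,-0.005,0.65,0,0.5]]' 20
python3 -m crank '[[0,0,0,0,-0.3],[0,0,0,0,-0.3],[0,0,0,0,-0.3],[0,0,0,0,-0.3],[0,0,0,0,-0.3],[0,0,0,0,-0.3]]' 20
```

```text
time_s: 2.28
tool_pos: [0.4552, -0.09, 0.0305]
eef_rot: [1.0, 0.004, 0.0, -0.0]
ft_force: [-0.1, 0.1, -0.7]
opening: 0.752
gripper_force: 0.0
time_s: 2.78
tool_pos: [0.4545, -0.0899, 0.0309]
eef_rot: [1.0, 0.003, 0.0, 0.0]
ft_force: [-0.3, -0.0, 5.1]
opening: 0.43
gripper_force: 20.0
```

```bash
python3 -m crank '[[0,0,-0.05,0,-0.3],[0,0,-0.15,0,-0.3],[0,0,-0.25,0,-0.3],[0,0,-0.35,0,-0.3],[0,0,-0.45,0,-0.3],[0,0,-0.55,0,-0.3],[0,0,-0.63,0,-0.3],[0,0,-0.7,0,-0.3],[0,0,-0.7,0,-0.3]]' 20
python3 - <<'E'
from h import *
print(state()["opening"],state()["gripper_force"])
for xy in((.6355,.152),):
  plan((*xy,.17),0)
c=cal("wrist");p,d=read_camera("wrist");cv2.imwrite("pics/w2.png",p[...,::-1])
m=cv2.inRange(cv2.cvtColor(p,cv2.COLOR_RGB2HSV),(110,120,50),(130,255,255))
W=world("wrist",d,c);s=state();P=W[(m>0)&(d>0)];P=P[(P[:,2]>.12)]
print(len(P),P.min(0),P.max(0),s["tool_pos"])
E
```

```text
time_s: 3.53
tool_pos: [0.4551, -0.09, 0.1726]
eef_rot: [1.0, 0.003, 0.002, -0.0]
ft_force: [0.8, 0.5, -2.3]
opening: 0.434
gripper_force: 20.0
0.4337838579092506 19.999883245909587
t 3.5333 tcp [ 0.4551 -0.09    0.1726] heading 0.4 shift [ 0.9098 -1.2041  0.0162] turn 0.0010292180451101905 tilt [ 0.003  0.    -1.   ]
5761 [ 0.43592047 -0.10927897  0.14295413] [ 0.47583783 -0.06952065  0.2030224 ] [ 0.45476205 -0.08973274  0.17142616]
```

View pics/w2.png

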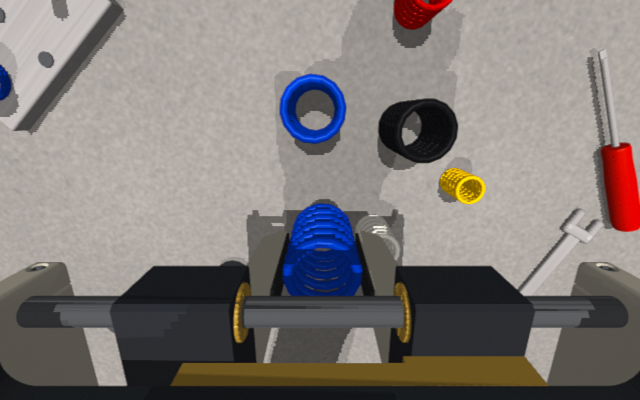

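The spring is held upright at (322,240), centred on the tool axis to about 1 mm. Moving to just short of the rod for a closer look.

```bash
python3 -m crank '[[0.02,-0.04,0,0,-0.3],[0.08,-0.14,0,0,-0.3],[0.15,-0.26,0,0,-0.3],[0.22,-0.38,0,0,-0.3],[0.29,-0.5,0,0,-0.3],[0.36,-0.63,0,0,-0.3],[0.43,-0.76,0,0,-0.3],[0.5,-0.88,0,0,-0.3],[0.56,-0.96,0,0,-0.3],[0.6,-1,0,0,-0.3]]' 20
python3 -m crank '[[0.02,-0.08,0,0,-0.3],[0.05,-0.16,0,0,-0.3],[0.06,-0.2,0,0,-0.3],[0.06,-0.2,0,0,-0.3],[0.06,-0.2,0,0,-0.3]]' 20
cat > m.py <<'E'
from h import *
import sys
c=cal("wrist");s=state();p,d=read_camera("wrist");cv2.imwrite(f"pics/{sys.argv[1]}.png",p[...,::-1])
hsv=cv2.cvtColor(p,cv2.COLOR_RGB2HSV);W=world("wrist",d,c)
P=W[(cv2.inRange(hsv,(14,110,50),(30,255,255))>0)&(d>0)];P=P[(np.hypot(P[:,0]-.634,P[:,1]-.152)<.03)]
for a,b in((.025,.05),(.05,.077),(.08,.088),(.088,.095)):
    Q=P[(P[:,2]>a)&(P[:,2]<b)]
    if len(Q): print("rod",a,len(Q),Q.min(0).round(4),Q.max(0).round(4),np.median(Q,0).round(4))
B=W[(cv2.inRange(hsv,(110,120,50),(130,255,255))>0)&(d>0)];B=B[B[:,2]>.1]
if len(B): print("spring",B.min(0).round(4),B.max(0).round(4))
for n in("scene","side"):
    q,e=read_camera(n);np.savez(f"{n}_{sys.argv[1]}.npz",p=q,d=e);cv2.imwrite(f"pics/{n}_{sys.argv[1]}.png",q[...,::-1])
plan((.634,.152,.13),0)
E
python3 m.py w3
```

```text
time_s: 4.42
tool_pos: [0.5734, 0.1145, 0.1687]
eef_rot: [1.0, 0.005, -0.001, -0.0]
ft_force: [0.1, 0.8, -1.7]
opening: 0.428
gripper_force: 20.0
time_s: 4.83
tool_pos: [0.5843, 0.1508, 0.1704]
eef_rot: [1.0, 0.003, -0.0, 0.0]
ft_force: [-0.2, -0.6, -1.1]
opening: 0.43
gripper_force: 20.0
rod 0.025 15 [0.6389 0.1477 0.0261] [0.6431 0.1563 0.0495] [0.6427 0.1516 0.0398]
rod 0.05 32 [0.6383 0.1475 0.0514] [0.6431 0.1583 0.077 ] [0.6424 0.1534 0.064 ]
rod 0.08 103 [0.6305 0.1483 0.0801] [0.6427 0.159  0.0879] [0.6382 0.1533 0.0834]
rod 0.088 66 [0.6331 0.1508 0.088 ] [0.6395 0.1572 0.0917] [0.6365 0.154  0.0895]
spring [0.565  0.0734 0.1408] [0.6176 0.1717 0.2482]
t 4.9833 tcp [0.5845 0.1497 0.1708] heading 0.3 shift [ 0.2478 -0.0105  0.2039] turn 0.00077065651628061 tilt [-0. -0. -1.]
```

View pics/w3.png

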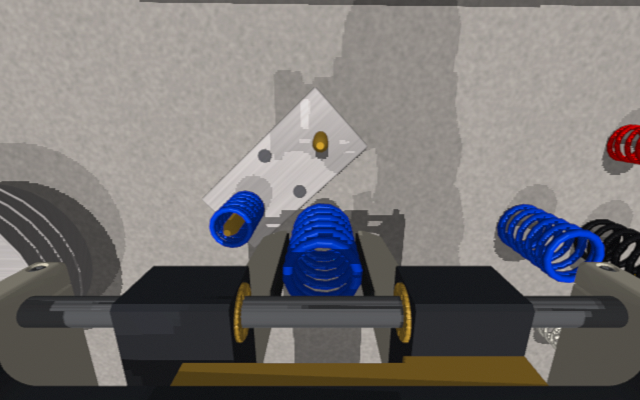

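The wrist view shows the bare rod's tip at (320,142), about (0.636, 0.154), and the held spring at (322,240). Moving above the rod, then checking from the side cameras.

```bash
python3 -m crank '[[0.06,-0.01,0,0,-0.3],[0.13,-0.016,0,0,-0.3],[0.2,-0.016,0,0,-0.3],[0.24,-0.016,0,0,-0.3],[0.253,-0.016,0.05,0,-0.3],[0.253,-0.016,0.1,0,-0.3],[0.253,-0.016,0.15,0,-0.3],[0.253,-0.016,0.19,0,-0.3],[0.253,-0.016,0.2,0,-0.3],[0.253,-0.016,0.2,0,-0.3]]' 20
python3 m.py w4
python3 -c "
import cv2,numpy as np
f=lambda n,y,x:cv2.resize(cv2.imread(f'pics/{n}_w4.png')[y:y+130,x:x+130],None,fx=3,fy=3,interpolation=cv2.INTER_CUBIC)
cv2.imwrite('pics/pair4.png',np.hstack([f('scene',60,340),f('side',190,155)]))"
```

```text
time_s: 5.82
tool_pos: [0.6343, 0.1543, 0.1294]
eef_rot: [1.0, 0.003, -0.001, 0.0]
ft_force: [0.8, 0.2, -0.7]
opening: 0.426
gripper_force: 20.0
rod 0.025 101 [0.6387 0.1476 0.025 ] [0.6435 0.1593 0.05  ] [0.6423 0.1539 0.0383]
rod 0.05 53 [0.6395 0.1481 0.0501] [0.6434 0.1598 0.0621] [0.6428 0.154  0.0548]
spring [0.6151 0.0766 0.1   ] [0.6716 0.191  0.2241]
t 5.9667 tcp [0.6355 0.1544 0.1309] heading 0.4 shift [-0.0075  0.0117  0.0046] turn 0.0009898168275137367 tilt [ 0.  0. -1.]
```

View pics/pair4.png

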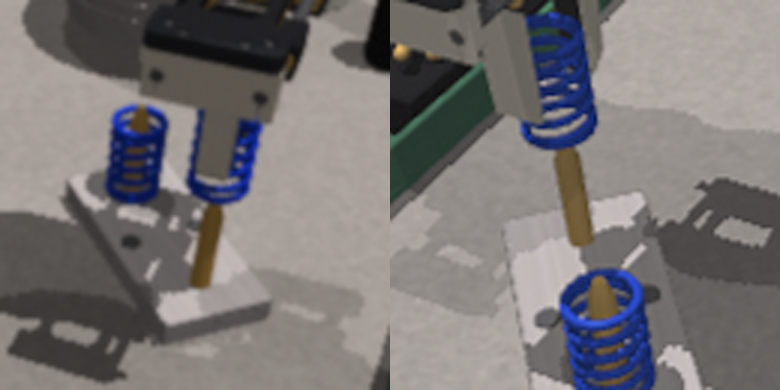

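Both crops show the spring's lower end centred above the rod tip. Lowering slowly, watching the force.

```bash
python3 -m crank '[[0,0,0.03,0,-0.3],[0,0,0.06,0,-0.3],[0,0,0.09,0,-0.3],[0,0,0.12,0,-0.3],[0,0,0.15,0,-0.3],[0,0,0.15,0,-0.3]]' 20
python3 -m crank '[[0,0,0.03,0,-0.3],[0,0,0.06,0,-0.3],[0,0,0.09,0,-0.3],[0,0,0.12,0,-0.3],[0,0,0.15,0,-0.3],[0,0,0.18,0,-0.3],[0,0,0.2,0,-0.3],[0,0,0.21,0,-0.3],[0,0,0.22,0,-0.3],[0,0,0.22,0,-0.3]]' 20
python3 -m crank '[[0,0,0,0,-0.3],[0,0,0,0,-0.3]]'; python3 m.py w5
python3 -c "
import cv2,numpy as np
f=lambda n,y,x:cv2.resize(cv2.imread(f'pics/{n}_w5.png')[y:y+130,x:x+130],None,fx=3,fy=3,interpolation=cv2.INTER_CUBIC)
cv2.imwrite('pics/pair5.png',np.hstack([f('scene',60,340),f('side',190,155)]))"
```

```text
time_s: 6.47
tool_pos: [0.6346, 0.1543, 0.099]
eef_rot: [1.0, 0.003, -0.001, 0.0]
ft_force: [0.3, -0.5, -0.6]
opening: 0.43
gripper_force: 20.0
time_s: 7.3
tool_pos: [0.6353, 0.1543, 0.0563]
eef_rot: [1.0, 0.003, -0.0, 0.0]
ft_force: [-0.1, 0.1, -0.7]
opening: 0.43
gripper_force: 20.0
time_s: 7.47
tool_pos: [0.6355, 0.1545, 0.0569]
eef_rot: [1.0, 0.003, 0.0, -0.0]
ft_force: [0.9, -0.2, -1.7]
opening: 0.425
gripper_force: 20.0
rod 0.05 191 [0.638  0.1471 0.0631] [0.6435 0.1599 0.077 ] [0.642  0.1535 0.0722]
rod 0.08 311 [0.634  0.1479 0.08  ] [0.6427 0.1596 0.088 ] [0.6399 0.154  0.0836]
rod 0.088 155 [0.6331 0.1502 0.088 ] [0.6402 0.1574 0.091 ] [0.6374 0.1536 0.0895]
t 7.6167 tcp [0.6355 0.1545 0.0569] heading 0.4 shift [-0.0073  0.0122 -0.3657] turn 0.0010048694867867722 tilt [ 0.  0. -1.]
```

View pics/pair5.png

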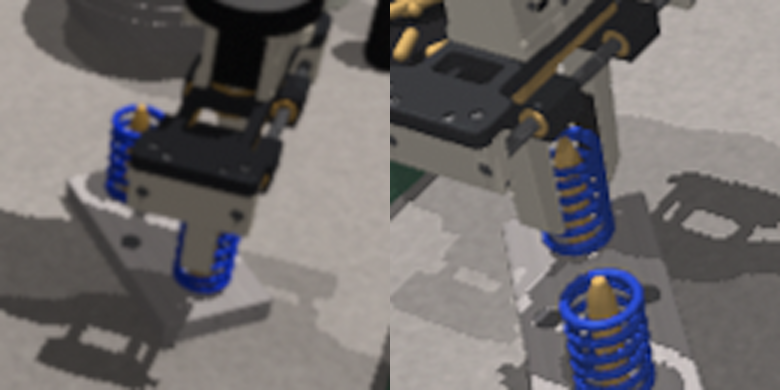

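The rod runs up inside the spring in both crops. About 6 mm remain, so I'm lowering in 1 mm steps until contact.

```bash
python3 -m crank '[[0,0,0.005,0,-0.3],[0,0,0.01,0,-0.3],[0,0,0.015,0,-0.3],[0,0,0.02,0,-0.3],[0,0,0.024,0,-0.3],[0,0,0.024,0,-0.3]]' 20
python3 -m crank '[[0,0,0.004,0,-0.3],[0,0,0.004,0,-0.3]]'; python3 -m crank '[[0,0,0.004,0,-0.3],[0,0,0.004,0,-0.3]]'
```

```text
time_s: 8.12
tool_pos: [0.6352, 0.1544, 0.0516]
eef_rot: [1.0, 0.003, -0.0, 0.0]
ft_force: [0.8, 0.3, -1.9]
opening: 0.429
gripper_force: 20.0
time_s: 8.28
tool_pos: [0.6354, 0.1544, 0.0511]
eef_rot: [1.0, 0.003, 0.0, -0.0]
ft_force: [-0.3, -0.3, 0.2]
opening: 0.429
gripper_force: 20.0
time_s: 8.45
tool_pos: [0.6354, 0.1544, 0.051]
eef_rot: [1.0, 0.003, 0.0, -0.0]
ft_force: [-2.5, -1.2, 7.8]
opening: 0.431
gripper_force: 20.0
```

Contact: the force rose to +7.8 N at the expected height. Releasing with a partial opening, then retreating straight up.

```bash
python3 -m crank '[[0,0,0,0,0.0],[0,0,0,0,0.1],[0,0,0,0,0.3],[0,0,0,0,0.4],[0,0,0,0,0.4],[0,0,0,0,0.4]]'
python3 -m crank '[[0,0,-0.03,0,0.4],[0,0,-0.1,0,0.4],[0,0,-0.2,0,0.4],[0,0,-0.3,0,0.4],[0,0,-0.4,0,0.4],[0,0,-0.5,0,0.4],[0,0,-0.6,0,0.4],[0,0,-0.7,0,0.4],[0,0,-0.7,0,0.4]]'
python3 m.py w6
python3 -c "
import cv2,numpy as np
f=lambda n,y,x:cv2.resize(cv2.imread(f'pics/{n}_w6.png')[y:y+130,x:x+130],None,fx=3,fy=3,interpolation=cv2.INTER_CUBIC)
cv2.imwrite('pics/pair6.png',np.hstack([f('scene',60,340),f('side',190,155)]))"
python3 - <<'E'
from h import *
for n in("scene","side"):
    f=np.load(n+"_w6.npz");W=world(n,f["d"]);m=cv2.inRange(cv2.cvtColor(f["p"],cv2.COLOR_RGB2HSV),(110,120,50),(130,255,255))
    P=W[(m>0)&(f["d"]>0)];P=P[np.hypot(P[:,0]-.635,P[:,1]-.153)<.035];print(n,np.percentile(P,2,0).round(3),np.percentile(P,98,0).round(3))
E
```

```text
time_s: 8.95
tool_pos: [0.6353, 0.1544, 0.0501]
eef_rot: [1.0, 0.003, -0.0, 0.0]
ft_force: [0.0, -0.4, -0.1]
opening: 0.696
gripper_force: 0.0
time_s: 9.7
tool_pos: [0.6373, 0.1544, 0.1955]
eef_rot: [1.0, 0.003, 0.003, -0.001]
ft_force: [0.8, -1.1, -0.7]
opening: 0.705
gripper_force: 0.0
rod 0.025 9 [0.6383 0.1476 0.0409] [0.6425 0.1594 0.0499] [0.6415 0.1562 0.0475]
rod 0.05 78 [0.6391 0.1478 0.05  ] [0.6433 0.1593 0.0768] [0.6423 0.1541 0.0645]
rod 0.08 73 [0.6325 0.1484 0.0801] [0.6422 0.1589 0.0879] [0.6397 0.1532 0.084 ]
rod 0.088 43 [0.634  0.1513 0.0881] [0.6396 0.1569 0.0908] [0.6368 0.1542 0.0896]
spring [0.6463 0.0767 0.1895] [0.6738 0.1993 0.29  ]
t 9.85 tcp [0.6351 0.1545 0.1907] heading 0.4 shift [-0.0058  0.0127  0.3035] turn 0.001031406605963604 tilt [ 0.  0. -1.]
scene [0.618 0.133 0.021] [0.653 0.169 0.081]
side [0.614 0.14  0.023] [0.65  0.175 0.081]
```

View pics/pair6.png

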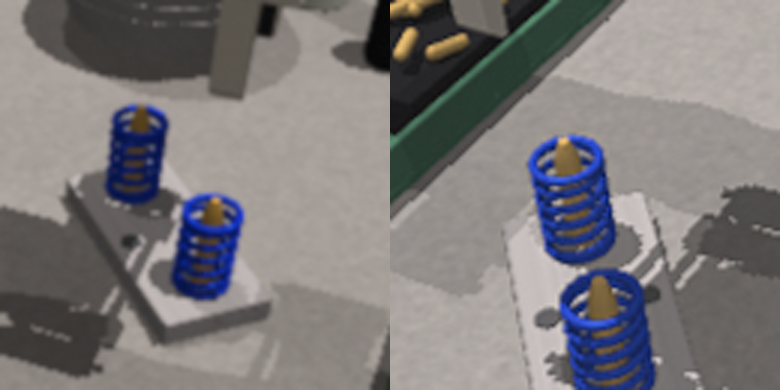

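The spring stands upright on the plate over the bare rod, with its top at z = 0.081, and the gripper is clear of it.

```bash
python3 -c "
from bench import *
print(job_done())"
```

```text
the job is handed in; nothing more can be done
None
```

The smaller loose blue spring is threaded over the bare rod and stands on the plate, released after it was lowered into contact; the arm went nowhere near the red and yellow springs, and I handed the job in at about 10 s.

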